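Turn a stencil panel over in its frame and lock it

ROBOT

A 7-joint arm with a two-finger parallel gripper is mounted at the origin on a cart in front of the work surface, level with it; the furniture and walls round the work are solid. World frame = base frame: x ahead of the robot, y to its left, z up, the work surface at z = 0. Lengths are in m, angles in degrees, forces in N, time in s.
With the tool pointing down it reaches from about 0.425 to 0.925 m from the base axis. Payload 6.8 kg.
Tool frame: the origin (TCP) lies between the finger pads; the fingertips stand 17 mm ahead of it and the grasp point (between the pads) lies 2 mm behind it; z points along the fingers, y is the direction in which the jaws open and shut (so a half turn about z gives the same grasp; the last joint's range is limited). The gripper opens to 85 mm and grips with 20 to 120 N. Pads are 22 mm wide; open, the fingers measure 114 mm over their backs; the gripper's body (76 mm by 85 mm) begins 54 mm behind the grasp point. The pads swing forward as they close: fully open they stand 13 mm farther back than shut.
Start: joints at [-80.163, 27.33, 1.283, 89.118, -0.659, 63.558, -4.761], TCP at [0.186, 0.649, 0.211] pointing down, gripper open.
Joint ranges: [-169.35, 169.35], [-19.33, 120.38], [-80.79, 83.38], [13.8, 139.57], [-78.32, 258.32], [9.67, 109.79], [-169.56, 169.56]. Speed limits (degrees/s): [136.94, 136.94, 180, 180, 180, 180, 180].

INTERFACE

Orientations are given as [roll, pitch, yaw] about the fixed x, y, z axes, in that order (R = Rz(yaw) Ry(pitch) Rx(roll)).
In Python, from workcell import observe, camera, finish_job gives the robot as it stands.
- The arm moves only by the tool play_rows, never from a script. Its argument "targets" is a list of rows, each a list of 2 entries, a list of its own where there are three numbers: the shift along the world's x, y, z in m, then the turn, a rotation vector about the world's x, y, z in rad. A call has 1 to 12 rows; each row is the pose to reach, as a shift and turn from the pose measured when the call began; what a row does not reach only later rows make up. A row lasts 1/12 s, in which the tool goes at most 41.7 mm and 7.16 degrees, less where a joint would pass 70% of its speed; a pose out of reach is approached as far as the arm can. A call with a gripper value outside its range is refused whole. "jaw" is the closure, from 0 (fully open) to 1 (shut), set as the call begins (left out, the last holds). The fingers move at their own pace and stop on an object; the grip force is fixed at half the most. Time passes only in rows, so rows that repeat a pose let the fingers close. It gives the time, the measured TCP pose, the force and the opening at its end, in the units of the state.
- observe(): the state, without advancing time (a new reading comes with each control period).
- camera(name): name is "side" or "top" or "wrist"; returns a dict with "image" (384x512x3 uint8, red, green, blue), "fx", "fy", "cx", "cy" (pixels), "k1" (the pictures are not rectified: a ray, as slopes to the right and down, at radius r is drawn at 1 + k1 r^2 times it, then the intrinsics apply), "R" (3x3) and "t" (3): a world point X has camera coordinates R X + t. Camera axes: x right, y down, z forward; pixel columns grow to the right and rows downward; lengths in m; the calibration is good to about 2 mm. A picture is of the moment at which its call begins. There is no depth.
- finish_job(): hands the job in, once; it reports no verdict.
The state is a dict: "time": time; "joint_positions": joint angles; "joint_velocities": joint speeds; "tau": joint torques, N m; "ee_pos": TCP position; "tcp_rot": TCP orientation; "contact_force": force on the tool from outside, world axes, zero at the start; "ft_torque": the same for the moment, N m; "finger_gap": finger opening in m.
Only numpy, scipy, OpenCV 4.12 (cv2) and the standard library are available. Lean on these libraries where they do the work, as an engineer would, in place of code of your own. Each camera call takes 0.05 s, during which the arm holds its last target.

TASK

The stencil panel in the turn-over frame leans towards you with its bare wooden back up. Swing it over, away from you, until it lies fully level against its stop with the blue patterned face up, and only then turn the red locking knob on the frame clockwise as far as it goes. Leave the jars, beaker and tape roll around it where they are.

Things in the scene. Friction and masses are not known exactly. Their poses are not given: they have to be found in the camera images.
- stand: fixed grey and aluminium turn-over frame: base plate 130 x 310 mm with an upright post at each end of its long side (y = +134 and -134 mm). Origin under the centre of the base, on the work surface; x points away from the robot across the panel, y runs along the panel's long axis, z up. The left post (+y) is 122 mm high; the right one (-y) carries a lock head 56 x 52 mm whose top is 176 mm high, with the red knob on it
- panel_axis (a point): centre of the panel's turning axis, 100 mm above the work surface over the stand's origin; the axis runs along the stand's y
- panel_edge (a point): middle of the panel's yellow long edge rail (8 mm wide, 10 mm thick, 200 mm long), 55 mm from the turning axis. It is the upper edge at the start, leaning towards the robot, and the far edge when the panel lies level. The panel is 118 x 200 mm over its rails and its wood 6 mm thick; one face is blue with white diamonds, the other bare wood; the opposite rail is plain aluminium
- panel (a joint): turning angle of the panel in rad: 0 = level, blue patterned face up, yellow edge farthest away, against its stop; pi/2 = upright, yellow edge on top; starts at 1.9 to 2.4 (leaning towards the robot); largest 2.6. Relative to panel_axis the yellow edge lies at 55 mm x cos(angle) along the stand's x and 55 mm x sin(angle) up. The panel is balanced and stays where it is left by friction; about 3 N at the edge turns it
- knob_grip (a point): the grip of the red locking knob, on its upright turning axis at the height to grip, on top of the lock head at the right-hand post (116 mm to the right of the panel's middle). The grip is a red bar 46 mm long, 14 mm thick and 32 mm high on a disc of 48 mm; its top is 7 mm above this point and 220 mm above the work surface; at joint value 0 the bar lies along the stand's x
- knob (a joint): angle of the locking knob in rad: 0 = unlocked (start), grows clockwise seen from above, 1.4 = end stop, locked. It takes about 0.05 N m. It drives a pin down into the notch of the index wheel on the panel's axle, so that it goes home only when the panel is level (below about 0.1 rad); otherwise it jams at about 0.45
- blue_jar: loose pigment jar with blue contents and white lid, 52 mm wide, 78 mm high, right of the frame; origin at the centre of its underside; not to be disturbed
- green_jar: loose pigment jar with green contents and white lid, 52 mm wide, 78 mm high, right of the frame; origin at the centre of its underside; not to be disturbed
- beaker: loose empty clear beaker, 57 mm wide, 71 mm high, right of the frame; origin at the centre of its underside; not to be disturbed
- tape: loose roll of masking tape lying flat, 104 mm wide, 24 mm high, left of the frame; origin at the centre of its underside; not to be disturbed

How it is judged (in metres and radians):
On the way, in this order (a step that is already met when the one before it is completed fails the run):
1. the panel is turned over and level, with the knob still unlocked (value of joint panel below 0.1 rad and value of joint knob below 0.4 rad), for 0.2 s.
2. the knob is turned home with the panel level (value of joint panel below 0.1 rad and value of joint knob above 1.2 rad), for 0.2 s.
At the end, for the whole second after the job is handed in: The panel rests level, blue patterned face up (within 0.1 rad), and the red knob is turned clockwise home (at least 1.2 of its 1.4 rad); both at rest (all of step 2 and velocity of joint each of panel, knob below 0.05 rad/s); the robot touches nothing.
It fails at once if a jar, the beaker or the tape roll is moved by more than 30 mm (distance of any of blue_jar, green_jar, beaker, tape from where it was at the start of the episode above 0.03 m).
It also fails if it takes over 50 s, if anything falls off the work surface, if the arm or the gripper's body presses on something with over 40 N, if the wrist force passes 120 N, or if a joint passes its speed limit or range.

## Working session

There is one attempt and no reset: what is moved stays moved. The work goes in short steps, Python scripts to look and compute and a tool call to move; the robot and the scene stay as the last step left them, time stands still between calls to the robot, and variables do not carry over. Pictures are saved under pics/ and viewed, and the job is handed in when it is done.

Besides the shell and the picture viewer there is one more tool, called after "Emit:" as a command line: name --argument value ..., lists and objects as JSON in quotes. play_rows: Moves the arm, as the interface text tells. Its arguments: {"type":"object","properties":{"targets":{"type":"array"},"jaw":{"type":"number"}},"required":["targets"]}

```bash
mkdir -p pics; ls; cat > h.py <<'E'
import numpy as np, cv2, pickle
from workcell import observe, camera, finish_job
def snap(n,tag):
    c=camera(n); cv2.imwrite(f'pics/{tag}.png',c['image'][:,:,::-1]); pickle.dump(c,open(f'pics/{tag}.pkl','wb')); return c
def load(tag): return pickle.load(open(f'pics/{tag}.pkl','rb'))
def ray(c,u,v):
    d=np.array([(u-c['cx'])/c['fx'],(v-c['cy'])/c['fy']]); s=d.copy()
    for _ in range(30): s=d/(1+c['k1']*(s@s))
    R=np.array(c['R']);t=np.array(c['t']); w=R.T@np.array([s[0],s[1],1]); return -R.T@t, w/np.linalg.norm(w)
def onz(c,u,v,z):
    o,w=ray(c,u,v); return o+w*(z-o[2])/w[2]
def proj(c,X):
    p=np.array(c['R'])@np.array(X)+np.array(c['t']); s=p[:2]/p[2]; s=s*(1+c['k1']*(s@s)); return s[0]*c['fx']+c['cx'],s[1]*c['fy']+c['cy']
def tri(c1,p1,c2,p2):
    o1,w1=ray(c1,*p1);o2,w2=ray(c2,*p2)
    s=np.linalg.lstsq(np.c_[w1,-w2],o2-o1,rcond=None)[0]; a=o1+s[0]*w1;b=o2+s[1]*w2
    return (a+b)/2,np.linalg.norm(a-b)
E
python3 - <<'E'
from h import *
np.set_printoptions(precision=4,suppress=True)
print(observe())
for n in ('side','top','wrist'):
    c=snap(n,n+'0'); print(n,{k:np.array(v) for k,v in c.items() if k!='image'}, 'pos',-np.array(c['R']).T@c['t'])
E
```

```text
pics
{'time': 0.0, 'joint_positions': array([-80.1632,  27.375 ,   1.2774,  89.1788,  -0.6594,  63.559 ,
        -4.7621]), 'joint_velocities': array([ 0.0285,  0.0554,  0.0692, -0.0709,  0.0092,  0.0516, -0.0154]), 'tau': array([ -0.0002, -59.6447,   1.6081, -28.1196,   0.0124,   0.0093,
        -0.    ]), 'ee_pos': array([0.1862, 0.6481, 0.2096]), 'tcp_rot': array([-179.8947,    0.0063,  163.972 ]), 'contact_force': array([-0.1116, -0.5283,  1.1192]), 'ft_torque': array([-0.0276, -0.0622,  0.0292]), 'finger_gap': 0.08549700302251546}
side {'fx': array(394.3407), 'fy': array(394.3407), 'cx': array(257.6591), 'cy': array(187.6862), 'k1': array(0.0346), 'R': array([[ 0.8584, -0.5126,  0.0198],
       [-0.1851, -0.3456, -0.92  ],
       [ 0.4785,  0.786 , -0.3915]]), 't': array([-0.487 ,  0.2407,  1.1746])} pos [-0.0994 -1.0897  0.691 ]
top {'fx': array(421.6495), 'fy': array(421.6495), 'cx': array(258.1474), 'cy': array(195.391), 'k1': array(-0.0629), 'R': array([[ 0.047 , -0.9989, -0.0036],
       [-0.9768, -0.0452, -0.2093],
       [ 0.2089,  0.0134, -0.9778]]), 't': array([-0.013 ,  0.5943,  1.5185])} pos [ 0.264  -0.0064  1.6092]
wrist {'fx': array(265.8246), 'fy': array(265.8246), 'cx': array(250.9147), 'cy': array(191.5692), 'k1': array(0.0116), 'R': array([[ 0.2771,  0.9609, -0.0015],
       [ 0.9216, -0.2653,  0.2832],
       [ 0.2717, -0.0798, -0.9591]]), 't': array([-0.6741, -0.0366,  0.3792])} pos [0.1175 0.6682 0.373 ]
```

View pics/side0.png

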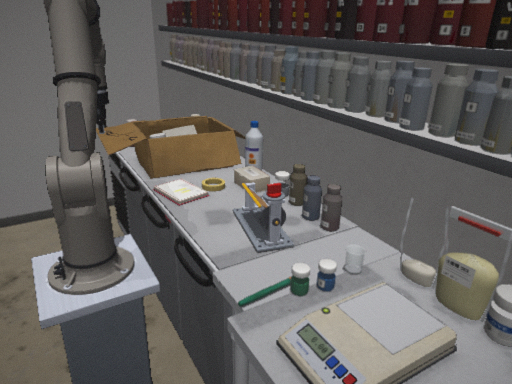

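View pics/top0.png

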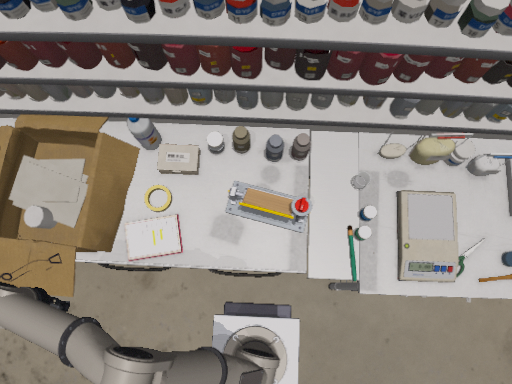

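The side view shows the frame at about (262,215), with the yellow rail at (255,195) and the red knob at (274,190). In the top view the frame is at (268,206), the yellow rail at (267,211) and the knob at (301,205). I'll zoom in and measure.

```bash
python3 - <<'E'
from h import *
np.set_printoptions(precision=4,suppress=True)
s=load('side0');t=load('top0')
a=cv2.resize(s['image'][165:255,215:315],None,fx=7,fy=6,interpolation=cv2.INTER_CUBIC)
cv2.imwrite('pics/sz.png',a[:,:,::-1])
a=cv2.resize(t['image'][170:240,215:325],None,fx=7,fy=7,interpolation=cv2.INTER_CUBIC)
cv2.imwrite('pics/tz.png',a[:,:,::-1])
for n,c,roi in (('side',s,(165,255,215,315)),('top',t,(170,240,215,325))):
    im=c['image'][roi[0]:roi[1],roi[2]:roi[3]]; hsv=cv2.cvtColor(im,cv2.COLOR_RGB2HSV)
    for nm,m in (('yellow',cv2.inRange(hsv,(20,160,120),(32,255,255))),('red',cv2.inRange(hsv,(0,170,80),(6,255,255))|cv2.inRange(hsv,(174,170,80),(180,255,255)))):
        k,l,st,ce=cv2.connectedComponentsWithStats(m)
        for i in range(1,k):
            if st[i,4]>8:
                ys,xs=np.nonzero(l==i); p=np.float32(np.c_[xs+roi[2],ys+roi[0]])
                r=cv2.minAreaRect(p); print(n,nm,st[i,4],p.mean(0),r, [onz(c,*q,0.22) for q in [p.mean(0)]])
                d=p-p.mean(0);v=np.linalg.svd(d,full_matrices=False)[2][0];pr=d@v;print('  ends',p.mean(0)+v*pr.min(),p.mean(0)+v*pr.max())
E
```

```text
side yellow 84 [251.3214 194.7381] ((251.1600341796875, 194.38002014160156), (29.200000762939453, 3.0), 53.13010025024414) [array([ 0.4328, -0.1806,  0.22  ])]
  ends [242.164  182.8734] [260.0086 205.9934]
side red 157 [274.0892 189.9299] ((274.0, 190.0), (12.0, 12.0), 90.0) [array([ 0.5111, -0.1824,  0.22  ])]
  ends [267.4532 194.1377] [280.9868 185.5562]
top yellow 171 [265.8772 209.8304] ((265.9176025390625, 209.80715942382812), (56.042449951171875, 3.1095430850982666), 15.018359184265137) [array([ 0.5126, -0.0156,  0.22  ])]
  ends [238.8518 202.5502] [292.9656 217.1276]
top red 121 [301.3223 204.7107] ((301.3676452636719, 205.27938842773438), (12.519396781921387, 12.004901885986328), 59.03623962402344) [array([ 0.5355, -0.1336,  0.22  ])]
  ends [299.2739 198.9733] [303.6166 211.1369]
```

```bash
sleep 0
```

```text
(no output)
```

View pics/sz.png

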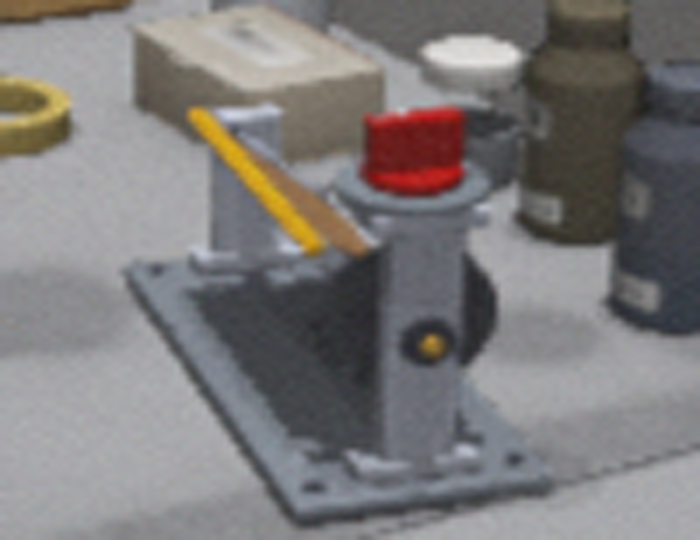

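View pics/tz.png

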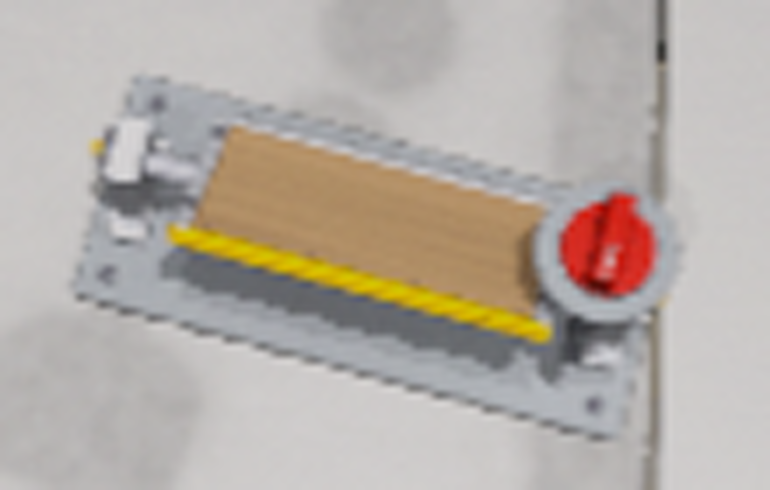

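```bash
python3 - <<'E'
from h import *
np.set_printoptions(precision=4,suppress=True)
s=load('side0');t=load('top0')
T=lambda u,v:(215+u/7-.43,170+v/7-.43); S=lambda u,v:(215+u/7-.43,165+v/6-.43)
FL=onz(t,*T(138,75),.012);NL=onz(t,*T(76,292),.012);NR=onz(t,*T(612,438),.012)
print('plate',FL,NL,NR,np.linalg.norm(FL-NL),np.linalg.norm(NR-NL),'ctr',(FL+NR)/2)
d=NL-NR;print('yaw y',np.degrees(np.arctan2(-d[0],d[1])))
sNL=onz(s,*S(126,270),.012);sNR=onz(s,*S(300,522),.012);sFR=onz(s,*S(552,488),.012)
print('plate s',sNL,sNR,sFR,'ctr',(sNL+sFR)/2)
d=sNL-sNR;print('yaw y',np.degrees(np.arctan2(-d[0],d[1])))
# yellow ends
L=tri(t,T(172,234),s,S(194,112));R=tri(t,T(548,332),s,S(318,248));print('yel',L,R,np.linalg.norm(L[0]-R[0]))
# knob bar ends top
for p in ((626,197),(605,290)): print('bar',onz(t,*T(*p),.22))
for p in ((366,113),(464,108)): print('bar s',onz(s,*S(*p),.22))
print('knob disc',onz(t,*T(608,247),.188))
E
```

```text
plate [0.6611 0.1114 0.012 ] [0.5369 0.1382 0.012 ] [ 0.47  -0.158  0.012] 0.1270757629980312 0.3036493213429441 ctr [ 0.5655 -0.0233  0.012 ]
yaw y -12.729992839466021
plate s [0.5333 0.1334 0.012 ] [ 0.4634 -0.172   0.012 ] [ 0.5841 -0.1998  0.012 ] ctr [ 0.5587 -0.0332  0.012 ]
yaw y -12.889830179965289
yel (array([0.5468, 0.08  , 0.1394]), np.float64(0.0009038891157244155)) (array([ 0.5059, -0.1123,  0.1381]), np.float64(0.00010578978106141047)) 0.19665109357420074
bar [ 0.5599 -0.142   0.22  ]
bar [ 0.514  -0.1331  0.22  ]
bar s [ 0.5192 -0.1283  0.22  ]
bar s [ 0.5619 -0.1433  0.22  ]
knob disc [ 0.5412 -0.1369  0.188 ]
```

Measurements:
- The stand origin is at about (0.563,-0.025) and its yaw is about -12.8°. The plate sides come out at 127/304 mm against the true 130/310 mm.
- The yellow edge middle is at (0.526,-0.016,0.139), which puts the panel at about 2.35 rad. The measured rail length is 197 mm against the true 200 mm.
- The knob is at about (0.538,-0.137), which agrees with 116 mm to the right of the panel's middle.

I'll move over with the jaw shut.

Emit:
play_rows --targets '[[[0,0,0.04],[0,0,0]],[[0,0,0.08],[0,0,0]],[[0,0,0.12],[0,0,0]],[[0,0,0.16],[0,0,0]],[[0.02,-0.03,0.16],[0,0,0]],[[0.04,-0.06,0.16],[0,0,0]],[[0.06,-0.09,0.16],[0,0,0]],[[0.08,-0.12,0.16],[0,0,0]],[[0.1,-0.15,0.16],[0,0,0]],[[0.12,-0.18,0.16],[0,0,0]],[[0.14,-0.21,0.16],[0,0,0]],[[0.16,-0.24,0.16],[0,0,0]]]' --jaw 1

```text
time: 1.15
ee_pos: [0.3469, 0.4065, 0.3697]
tcp_rot: [-179.9, -0.0, 164.0]
contact_force: [0.4, 0.5, -0.4]
finger_gap: 0.0001
```

Emit:
play_rows --targets '[[[0.012,-0.033,0],[0,0,0.01]],[[0.024,-0.066,0],[0,0,0.02]],[[0.036,-0.1,0],[0,0,0.03]],[[0.048,-0.133,0],[0,0,0.04]],[[0.06,-0.166,0],[0,0,0.055]],[[0.072,-0.2,0],[0,0,0.055]],[[0.084,-0.233,0],[0,0,0.055]],[[0.096,-0.266,0],[0,0,0.055]],[[0.108,-0.3,0],[0,0,0.055]],[[0.12,-0.333,0],[0,0,0.055]],[[0.13,-0.365,0],[0,0,0.055]],[[0.139,-0.388,0],[0,0,0.055]]]'

```text
time: 2.15
ee_pos: [0.486, 0.015, 0.3698]
tcp_rot: [-179.9, 0.0, 167.0]
contact_force: [0.9, -0.2, 0.6]
finger_gap: 0.0004
```

Emit:
play_rows --targets '[[[0,0.003,-0.04],[0,0,0]],[[0,0.003,-0.08],[0,0,0]],[[0,0.003,-0.12],[0,0,0]],[[0,0.003,-0.16],[0,0,0]],[[0,0.003,-0.19],[0,0,0]],[[0,0.003,-0.215],[0,0,0]],[[0,0.003,-0.233],[0,0,0]],[[0,0.003,-0.233],[0,0,0]]]'

```text
time: 2.82
ee_pos: [0.483, 0.0176, 0.1334]
tcp_rot: [-179.7, -0.3, 167.0]
contact_force: [-0.4, 0.1, 0.1]
finger_gap: 0.0002
```

```bash
python3 - <<'E'
from h import *
s=snap('side','side1');t=snap('wrist','wrist1')
a=cv2.resize(s['image'][125:255,185:315],None,fx=4.5,fy=4.5,interpolation=cv2.INTER_CUBIC)
b=cv2.resize(t['image'],(0,0),fx=1,fy=1)
cv2.imwrite('pics/s1.png',a[:,:,::-1])
E
```

```text
(no output)
```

View pics/s1.png

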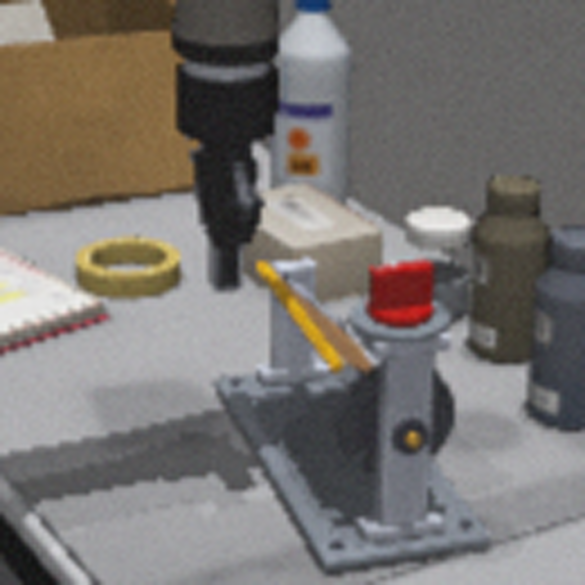

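View pics/wrist1.png

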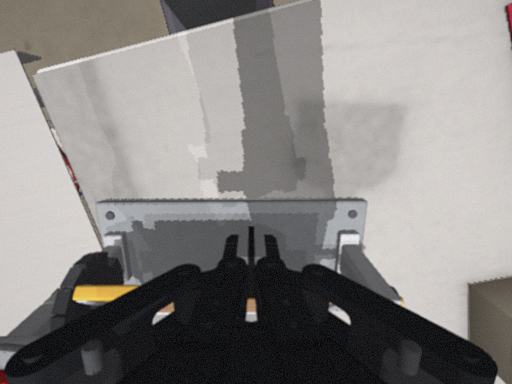

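The finger is in front of the rail, left of its middle, and clear of it. Now I'll push the rail away while rising along the arc.

Emit:
play_rows --targets '[[[0.01,-0.002,0.002],[0,0,0]],[[0.02,-0.004,0.005],[0,0,0]],[[0.026,-0.006,0.008],[0,0,0]],[[0.031,-0.007,0.01],[0,0,0]],[[0.036,-0.008,0.012],[0,0,0]],[[0.041,-0.009,0.014],[0,0,0]],[[0.046,-0.01,0.016],[0,0,0]],[[0.051,-0.0115,0.018],[0,0,0]],[[0.056,-0.0125,0.021],[0,0,0]],[[0.06,-0.0135,0.023],[0,0,0]],[[0.065,-0.015,0.025],[0,0,0]],[[0.07,-0.016,0.027],[0,0,0]]]'

```text
time: 3.92
ee_pos: [0.5561, 0.0015, 0.164]
tcp_rot: [-179.8, -0.0, 166.9]
contact_force: [-0.1, 1.0, 0.5]
finger_gap: -0.0
```

```bash
python3 - <<'E'
from h import *
s=snap('side','side2')
a=cv2.resize(s['image'][125:255,185:315],None,fx=4.5,fy=4.5,interpolation=cv2.INTER_CUBIC)
cv2.imwrite('pics/s2.png',a[:,:,::-1])
E
```

```text
(no output)
```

View pics/s2.png

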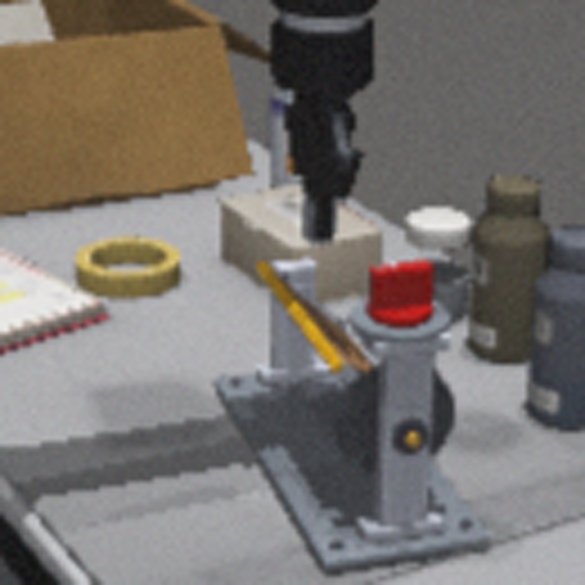

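```bash
python3 - <<'E'
from h import *
np.set_printoptions(precision=4,suppress=True)
s1=load('side1');s=load('side2')
print('tcp1 tip',proj(s1,[.483,.0176,.1164]),'seen',(185+224/4.5,125+286/4.5))
print('tip2',proj(s,[.5561,.0015,.147]),'seen',(185+320/4.5,125+238/4.5))
x=np.array([.975,-.2215,0]);y=np.array([.2215,.975,0]);o=np.array([.5635,-.025,.1])
for th in (135,90):
  e=x*np.cos(np.radians(th))+np.array([0,0,np.sin(np.radians(th))])
  for sy in (.1,-.1): print(th,proj(s,o+.055*e+sy*y), [185,125])
print(observe()['ee_pos'])
for y0 in (.1,-.1): pass
L=proj(load('side0'),[.5468,.08,.1394]);print(L)
E
```

```text
tcp1 tip (np.float64(234.95591895581344), np.float64(198.64103948707933)) seen (234.77777777777777, 188.55555555555554)
tip2 (np.float64(255.5271791548096), np.float64(188.26820419042588)) seen (256.1111111111111, 177.88888888888889)
135 (np.float64(242.48456360151792), np.float64(183.1975855423705)) [185, 125]
135 (np.float64(259.6123449507752), np.float64(206.02362722885488)) [185, 125]
90 (np.float64(252.6701126532633), np.float64(178.08724720375986)) [185, 125]
90 (np.float64(271.121937375583), np.float64(200.1239126638544)) [185, 125]
[0.5574 0.0014 0.1645]
(np.float64(242.40902686687036), np.float64(183.21718802771935))
```

```bash
python3 - <<'E'
from h import *
np.set_printoptions(precision=4,suppress=True)
s=load('side2')
a=cv2.resize(s['image'][115:195,225:305],None,fx=7,fy=7,interpolation=cv2.INTER_CUBIC)
t=snap('top','top2')
b=cv2.resize(t['image'][170:250,225:305],None,fx=7,fy=7,interpolation=cv2.INTER_CUBIC)
w=load('wrist1')
print('w1 tip',proj(w,[.483,.0176,.1164]),proj(w,[.483,.0176,.1464]))
cv2.imwrite('pics/s2b.png',a[:,:,::-1]);cv2.imwrite('pics/t2b.png',b[:,:,::-1])
E
```

```text
w1 tip (np.float64(250.69812816725147), np.float64(213.17056583998982)) (np.float64(250.4689214708371), np.float64(230.37303617156158))
```

View pics/s2b.png

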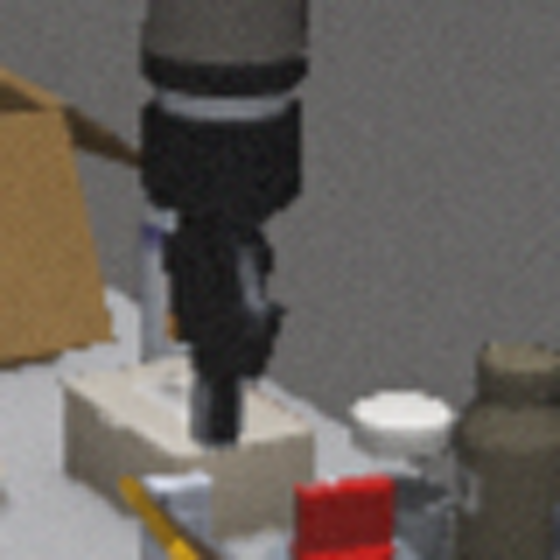

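View pics/t2b.png

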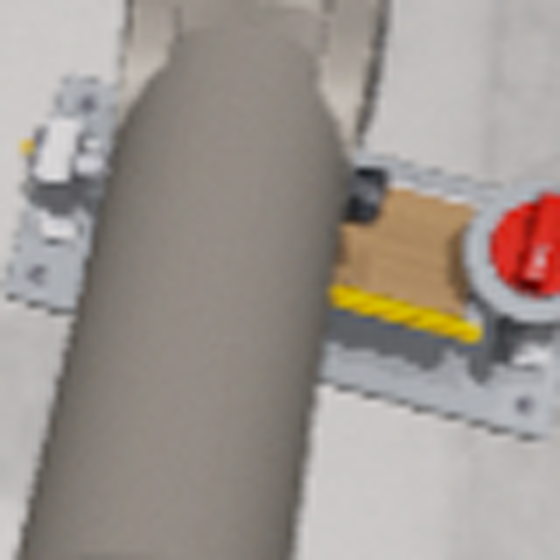

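```bash
python3 - <<'E'
from h import *
np.set_printoptions(precision=4,suppress=True)
s1=load('side1');s=load('side2');w=load('wrist1');t=load('top2')
for z in (.147,.157,.167,.177,.187): print(z,proj(s,[.557,.0014,z]),proj(t,[.557,.0014,z]))
for z in (.1164,.1264,.1364,.1464,.1564): print(z,proj(s1,[.483,.0176,z]),proj(w,[.483-.0107,.0176+.0024,z]),proj(w,[.483,.0176,z]))
o=observe();print(o['ee_pos'],o['tcp_rot'],o['joint_positions'])
w2=snap('wrist','wrist2'); R=np.array(w2['R']);print('cam',-R.T@w2['t'])
E
```

```text
0.147 (np.float64(255.7623352284619), np.float64(188.2304453137205)) (np.float64(261.3294665508239), np.float64(200.88003350964604))
0.157 (np.float64(255.81356794182622), np.float64(185.60457525750002)) (np.float64(261.34022099949567), np.float64(200.32058170189288))
0.167 (np.float64(255.86508657343336), np.float64(182.9637518434085)) (np.float64(261.3511176967155), np.float64(199.7536914101707))
0.177 (np.float64(255.91689400609346), np.float64(180.30782219447255)) (np.float64(261.3621594758972), np.float64(199.17921368291118))
0.187 (np.float64(255.96899316616825), np.float64(177.63663111353384)) (np.float64(261.3733492459969), np.float64(198.59699557571858))
0.1164 (np.float64(234.95591895581344), np.float64(198.64103948707933)) (np.float64(250.56891969147404), np.float64(198.9120405225511)) (np.float64(250.69812816725147), np.float64(213.17056583998982))
0.1264 (np.float64(234.94835478114325), np.float64(196.0239642681955)) (np.float64(250.49249571335778), np.float64(203.38391857131137)) (np.float64(250.6296619920786), np.float64(218.30904985801652))
0.1364 (np.float64(234.94067768939254), np.float64(193.39196466466626)) (np.float64(250.40755573038197), np.float64(208.35400382416344)) (np.float64(250.55369536083893), np.float64(224.01050774532968))
0.1464 (np.float64(234.93288603219398), np.float64(190.74488813452965)) (np.float64(250.3125898856473), np.float64(213.9106081424415)) (np.float64(250.4689214708371), np.float64(230.37303617156158))
0.1564 (np.float64(234.9249781335237), np.float64(188.08257981689013)) (np.float64(250.20570828972967), np.float64(220.16426668311212)) (np.float64(250.3737104326773), np.float64(237.51898723552895))
[0.5568 0.0015 0.1642] [-179.8522    0.0237  166.9202] [-30.4974  20.9293  30.0419 109.7757 -12.8166  52.6219  82.6655]
cam [0.4871 0.0181 0.3275]
```

View pics/wrist2.png

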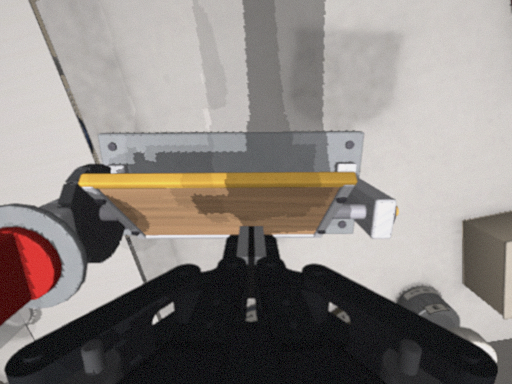

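```bash
python3 - <<'E'
from h import *
np.set_printoptions(precision=4,suppress=True)
w=load('wrist2')
for u,v in ((100,133),(363,131)): print(onz(w,u,v,.012))
print('rail',proj(w,[.5468,.08,.1394]),proj(w,[.5059,-.1123,.1381]),'seen (357,177),(80,180)')
print('knobdisc',proj(w,[.539,-.137,.188]),'disc')
for z in (.147,.167,.187,.197): print(z,proj(w,[.5568,.0015,z]),proj(w,[.5461,.0039,z]))
E
```

```text
[ 0.4692 -0.1581  0.012 ]
[0.536  0.1389 0.012 ]
rail (np.float64(353.6525728184905), np.float64(176.38424192815663)) (np.float64(83.9327254035548), np.float64(180.93544216826592)) seen (357,177),(80,180)
knobdisc (np.float64(15.537859236361982), np.float64(263.83643985626225)) disc
0.147 (np.float64(251.10314529070916), np.float64(215.71419341789667)) (np.float64(250.97468018585255), np.float64(201.41336108760123))
0.167 (np.float64(251.04892403406367), np.float64(227.02797140634158)) (np.float64(250.90506167092016), np.float64(211.3255753785994))
0.187 (np.float64(250.98127114828597), np.float64(241.14810265809461)) (np.float64(250.817847549113), np.float64(223.74386720036193))
0.197 (np.float64(250.9407401630281), np.float64(249.60947715014723)) (np.float64(250.76541185075695), np.float64(231.2105553662213))
```

The panel didn't move, because the finger passed above it. Three checks agree that the shut fingertips end about 20 mm above the reported TCP, not 17 mm ahead of it:
- **Side view:** tip at row 178, which gives z ≈ 0.185 with the TCP at 0.164.
- **Wrist view:** same result.
- **No contact:** the sweep met no force.

The wrist picture reproduces the plate and rail positions, so the arm pose itself is right. I'll use the seen tip position. Next I'll back off at this height and come down in front again.

Emit:
play_rows --targets '[[[-0.03,0.007,0],[0,0,0]],[[-0.064,0.0145,0],[0,0,0]],[[-0.068,0.0155,0],[0,0,0]],[[-0.068,0.0155,-0.02],[0,0,0]],[[-0.068,0.0155,-0.04],[0,0,0]],[[-0.068,0.0155,-0.06],[0,0,0]],[[-0.068,0.0155,-0.062],[0,0,0]],[[-0.068,0.0155,-0.062],[0,0,0]]]'

```text
time: 4.73
ee_pos: [0.4871, 0.0168, 0.1012]
tcp_rot: [-179.8, -0.2, 166.9]
contact_force: [-0.2, 0.1, -0.2]
finger_gap: 0.0001
```

```bash
python3 - <<'E'
from h import *
s=snap('side','side3')
a=cv2.resize(s['image'][125:255,185:315],None,fx=4.5,fy=4.5,interpolation=cv2.INTER_CUBIC)
cv2.imwrite('pics/s3.png',a[:,:,::-1])
o=observe();p=o['ee_pos'];print(p)
for dz in (-.017,0,.01,.02,.03): print(dz,proj(s,p+[0,0,dz]))
E
```

```text
[0.48810121 0.01686603 0.10209617]
-0.017 (np.float64(236.36078319557478), np.float64(206.51650045600758))
0 (np.float64(236.35506390325557), np.float64(202.14158457098583))
0.01 (np.float64(236.35158846882948), np.float64(199.5485364912716))
0.02 (np.float64(236.3480291258935), np.float64(196.94081318829964))
0.03 (np.float64(236.3443845687425), np.float64(194.31826589368703))
```

View pics/s3.png

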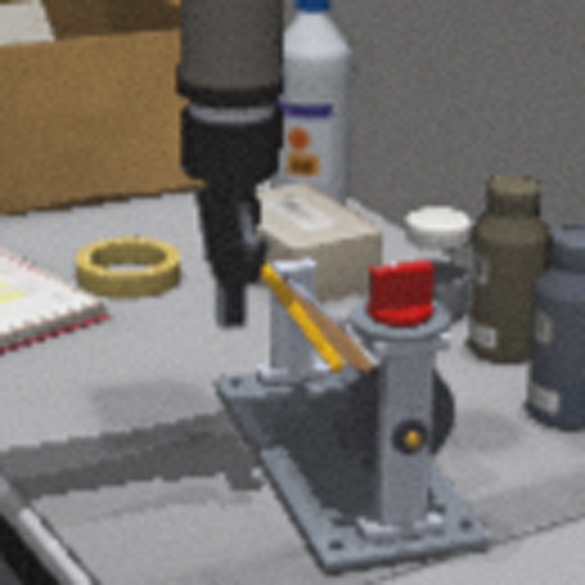

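The tip is now seen at row 197.4, so z ≈ 0.120, below the rail's height of about 0.139. I'll push again.

Emit:
play_rows --targets '[[[0.01,-0.002,0],[0,0,0]],[[0.0195,-0.0045,0.001],[0,0,0]],[[0.0255,-0.006,0.002],[0,0,0]],[[0.031,-0.007,0.005],[0,0,0]],[[0.037,-0.0085,0.008],[0,0,0]],[[0.043,-0.01,0.011],[0,0,0]],[[0.049,-0.011,0.015],[0,0,0]],[[0.0535,-0.012,0.018],[0,0,0]],[[0.0585,-0.013,0.02],[0,0,0]],[[0.0635,-0.0145,0.023],[0,0,0]],[[0.068,-0.0155,0.024],[0,0,0]],[[0.068,-0.0155,0.024],[0,0,0]]]'

```text
time: 5.78
ee_pos: [0.5574, 0.001, 0.1264]
tcp_rot: [-179.8, 0.0, 166.9]
contact_force: [1.0, -0.5, 0.8]
finger_gap: -0.0001
```

```bash
python3 - <<'E'
from h import *
s=snap('side','side4')
a=cv2.resize(s['image'][125:255,185:315],None,fx=4.5,fy=4.5,interpolation=cv2.INTER_CUBIC)
cv2.imwrite('pics/s4.png',a[:,:,::-1])
E
```

```text
(no output)
```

View pics/s4.png

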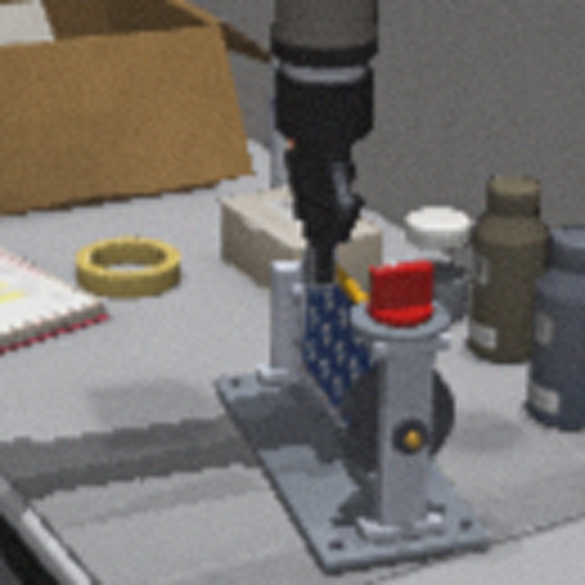

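The panel has passed upright, with the blue face towards the robot and the finger behind it. Now I'll follow it down on the blue face.

Emit:
play_rows --targets '[[[0.009,-0.002,0],[0,0,0]],[[0.0155,-0.0035,-0.002],[0,0,0]],[[0.0225,-0.005,-0.006],[0,0,0]],[[0.0295,-0.0065,-0.011],[0,0,0]],[[0.035,-0.008,-0.017],[0,0,0]],[[0.04,-0.009,-0.024],[0,0,0]],[[0.043,-0.0095,-0.031],[0,0,0]],[[0.044,-0.01,-0.036],[0,0,0]],[[0.045,-0.01,-0.039],[0,0,0]],[[0.045,-0.01,-0.041],[0,0,0]],[[0.045,-0.01,-0.041],[0,0,0]]]'

```text
time: 6.75
ee_pos: [0.6016, -0.0091, 0.0848]
tcp_rot: [-179.8, -0.0, 166.9]
contact_force: [0.2, -0.3, 0.6]
finger_gap: 0.0002
```

```bash
python3 - <<'E'
from h import *
s=snap('side','side5')
a=cv2.resize(s['image'][125:255,185:315],None,fx=4.5,fy=4.5,interpolation=cv2.INTER_CUBIC)
cv2.imwrite('pics/s5.png',a[:,:,::-1])
E
```

```text
(no output)
```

View pics/s5.png

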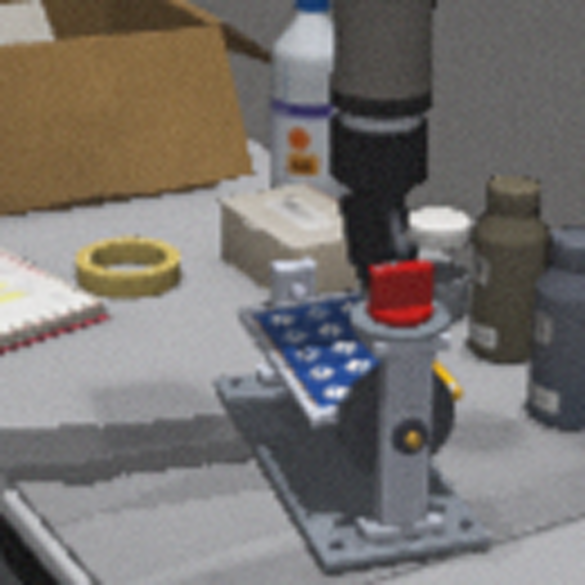

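Emit:
play_rows --targets '[[[0,0,-0.001],[0,0,0]],[[0,0,-0.002],[0,0,0]],[[0,0,-0.003],[0,0,0]],[[0,0,-0.003],[0,0,0]]]'

```text
time: 7.13
ee_pos: [0.6013, -0.0089, 0.0824]
tcp_rot: [-179.8, -0.1, 166.9]
contact_force: [0.7, 0.5, 7.1]
finger_gap: 0.0003
```

Emit:
play_rows --targets '[[[0,0,-0.001],[0,0,0]],[[0,0,-0.002],[0,0,0]],[[0,0,-0.003],[0,0,0]],[[0,0,-0.003],[0,0,0]]]'

```text
time: 7.47
ee_pos: [0.6014, -0.0089, 0.0822]
tcp_rot: [-179.9, -0.1, 166.9]
contact_force: [-7.9, 0.4, 26.6]
finger_gap: -0.0002
```

The force rose to 27 N with no further motion, so the panel is on its stop. I'll lift off, open the jaw and look.

Emit:
play_rows --targets '[[[0,0,0.03],[0,0,0]],[[0,0,0.07],[0,0,0]],[[0,0,0.11],[0,0,0]],[[0,0,0.15],[0,0,0]],[[0,0,0.19],[0,0,0]],[[-0.02,-0.032,0.2],[0,0,0]],[[-0.04,-0.064,0.2],[0,0,0]],[[-0.055,-0.096,0.2],[0,0,0]],[[-0.063,-0.128,0.2],[0,0,0]],[[-0.063,-0.128,0.2],[0,0,0]],[[-0.063,-0.128,0.2],[0,0,0]],[[-0.063,-0.128,0.2],[0,0,0]]]' --jaw 0

```text
time: 8.47
ee_pos: [0.5379, -0.1361, 0.2817]
tcp_rot: [-180.0, -0.2, 166.9]
contact_force: [0.0, 0.9, -0.2]
finger_gap: 0.0856
```

```bash
python3 - <<'E'
from h import *
s=snap('side','side6');w=snap('wrist','wrist6')
a=cv2.resize(s['image'][95:255,185:345],None,fx=3.6,fy=3.6,interpolation=cv2.INTER_CUBIC)
cv2.imwrite('pics/s6.png',a[:,:,::-1])
p=observe()['ee_pos'];print(p,observe()['tcp_rot'])
print([proj(s,p+[0,0,d]) for d in (-.017,0,.02)], proj(w,[.538,-.137,.22]), proj(w,p))
hsv=cv2.cvtColor(w['image'],cv2.COLOR_RGB2HSV)
m=cv2.inRange(hsv,(0,150,60),(6,255,255))|cv2.inRange(hsv,(174,150,60),(180,255,255))
k,l,st,ce=cv2.connectedComponentsWithStats(m)
print(st[st[:,4]>50],ce[st[:,4]>50])
E
```

```text
[ 0.53852591 -0.13519363  0.28169803] [-1.79939821e+02 -1.38327566e-01  1.66992660e+02]
[(np.float64(273.7395103532135), np.float64(169.70032868111173)), (np.float64(273.9376612176694), np.float64(164.52717479270342)), (np.float64(274.1738571204105), np.float64(158.36700820522816))] (np.float64(249.22353280315141), np.float64(197.44135205876216)) (np.float64(251.4130520541044), np.float64(225.57492866046354))
[[     0      0    512    384 194946]
 [   226    167     46     55   1662]] [[255.55720559 191.49863039]
 [248.79001203 191.66064982]]
```

View pics/s6.png

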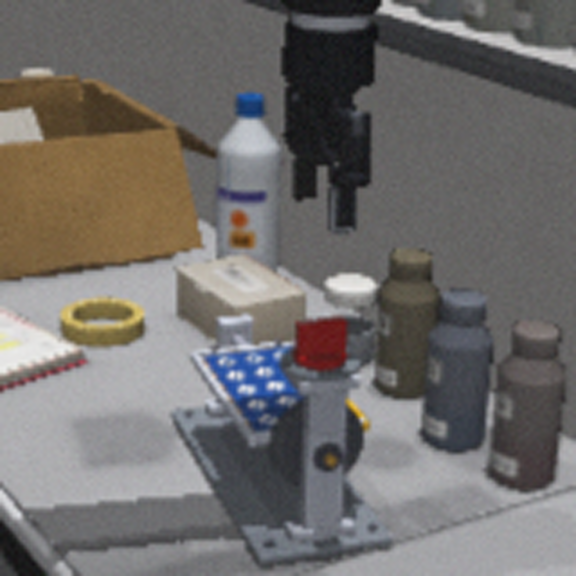

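View pics/wrist6.png

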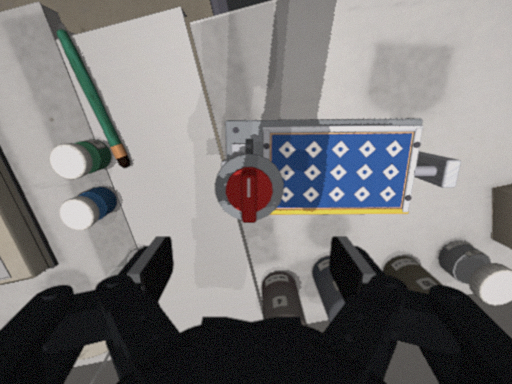

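```bash
python3 - <<'E'
from h import *
np.set_printoptions(precision=4,suppress=True)
s=load('side6');w=load('wrist6');p=observe()['ee_pos']
R=np.array(w['R']);print('cam',-R.T@w['t'],'tcp depth',(R@p+w['t'])[2],(R@(p+[0,0,.03])+w['t'])[2])
y=np.array([.2215,.975,0])
# near finger bottom in side: inner/outer at -42/-57
for d in (-.01,0,.01,.02,.03,.04): print(d,proj(s,p-y*.05+[0,0,d]),[proj(w,p+k*y*.0427+np.array([-.975,.2215,0])*.011+[0,0,d]) for k in(-1,1)])
print('seen side',185+342/3.6,95+232/3.6)
print('knob top centre from wrist (bar z .22):',onz(w,249,192,.22),'bar ends far',onz(w,249,221,.21))
# panel corners wrist at z .1
for q in ((263,126),(421,120),(409,213),(272,213)): print(q,onz(w,*q,.105))
x=np.array([.975,-.2215,0]);o=np.array([.5635,-.025,.1])
for a in(-1,1):
  for b in (1,-1): print('exp',proj(w,o+a*.059*x+b*.1*y+[0,0,.005]), proj(s,o+a*.059*x+b*.1*y+[0,0,.005]))
E
```

```text
cam [ 0.469  -0.1192  0.4451] tcp depth 0.17689032956775075 0.14809529022657034
-0.01 (np.float64(279.6135423844082), np.float64(173.16845392453197)) [(np.float64(189.43458108919603), np.float64(205.2951618176934)), (np.float64(313.2739297491846), np.float64(204.7105429257329))]
0 (np.float64(279.754105423596), np.float64(170.02396023394752)) [(np.float64(186.02369659380955), np.float64(210.34617146917878)), (np.float64(316.71478213049477), np.float64(209.7346582366221))]
0.01 (np.float64(279.8957162680406), np.float64(166.8581445827639)) [(np.float64(182.21252143963295), np.float64(215.98884752774353)), (np.float64(320.5599039943306), np.float64(215.34795150358946))]
0.02 (np.float64(280.0383884629062), np.float64(163.6707466117429)) [(np.float64(177.92599253597416), np.float64(222.3339238570522)), (np.float64(324.88519590114174), np.float64(221.66082151853072))]
0.03 (np.float64(280.18213580234413), np.float64(160.46150125350377)) [(np.float64(173.06896653859945), np.float64(229.52169684799898)), (np.float64(329.7868885792124), np.float64(228.813177090128))]
0.04 (np.float64(280.32
[... 285 characters left out ...]
s far [ 0.5639 -0.1434  0.21  ]
(263, 126) [ 0.4865 -0.1081  0.105 ]
(421, 120) [0.5238 0.0824 0.105 ]
(409, 213) [0.644  0.0604 0.105 ]
(272, 213) [ 0.602  -0.1209  0.105 ]
exp (np.float64(423.8321741713387), np.float64(122.88227425636019)) (np.float64(237.19261397368342), np.float64(192.24743577584124))
exp (np.float64(261.5223529051889), np.float64(124.0817752923127)) (np.float64(253.4999701610567), np.float64(216.179175688638))
exp (np.float64(408.2652618615172), np.float64(212.61283417743573)) (np.float64(267.3931541873765), np.float64(188.89003947690108))
exp (np.float64(261.0020736850831), np.float64(213.21171908375973)) (np.float64(287.29146651202325), np.float64(211.75031154285267))
```

The panel reads level: its corners in the wrist view lie within about 3 px of where a level panel should be, apart from the far right corner, which is hidden by the lock head. The knob is at about (0.539,-0.137). The open tips sit about 33 mm above the TCP, and 20 mm when shut, so the swing matches the stated 13 mm. To put the shut tips just above the disc (z ≈ 0.197) I need a TCP height of about 0.176.

Emit:
play_rows --targets '[[[0.001,-0.002,-0.03],[0,0,0]],[[0.001,-0.002,-0.06],[0,0,0]],[[0.001,-0.002,-0.085],[0,0,0]],[[0.001,-0.002,-0.1],[0,0,0]],[[0.001,-0.002,-0.106],[0,0,0]],[[0.001,-0.002,-0.106],[0,0,0]]]'

```text
time: 9.07
ee_pos: [0.5388, -0.1358, 0.1741]
tcp_rot: [-179.9, -0.3, 167.1]
contact_force: [-0.2, -0.8, 0.8]
finger_gap: 0.0856
```

```bash
python3 - <<'E'
from h import *
s=snap('side','side7');w=snap('wrist','wrist7')
a=cv2.resize(s['image'][125:235,225:335],None,fx=5,fy=5,interpolation=cv2.INTER_CUBIC)
cv2.imwrite('pics/s7.png',a[:,:,::-1]); print(observe()['ee_pos'])
E
```

```text
[ 0.5402533  -0.13679596  0.17634653]
```

View pics/s7.png

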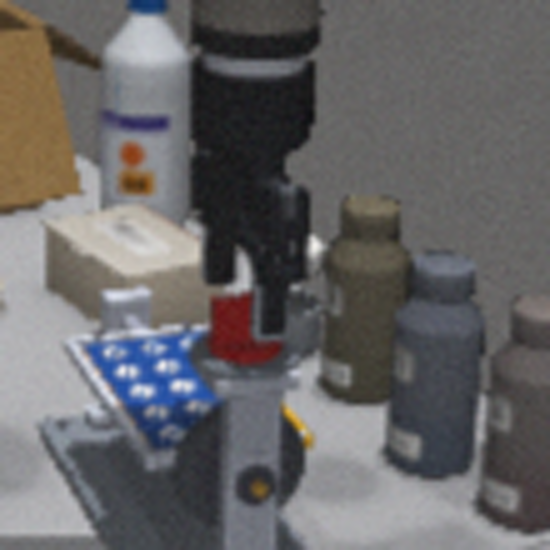

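View pics/wrist7.png

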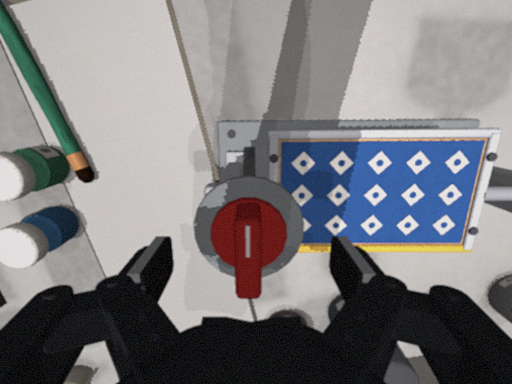

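The knob bar sits between the open fingers, from about (248,205) to (248,298) in the wrist view, and is centred. Closing.

Emit:
play_rows --targets '[[[0,0,0],[0,0,0]],[[0,0,0],[0,0,0]],[[0,0,0],[0,0,0]],[[0,0,0],[0,0,0]],[[0,0,0],[0,0,0]],[[0,0,0],[0,0,0]],[[0,0,0],[0,0,0]],[[0,0,0],[0,0,0]],[[0,0,0],[0,0,0]],[[0,0,0],[0,0,0]]]' --jaw 1

```text
time: 10.0
ee_pos: [0.5401, -0.138, 0.1769]
tcp_rot: [-179.9, -0.1, 167.0]
contact_force: [-2.7, -2.9, 5.7]
finger_gap: 0.0129
```

```bash
python3 - <<'E'
from h import *
s=snap('side','side8');w=snap('wrist','wrist8')
a=cv2.resize(s['image'][125:235,225:335],None,fx=5,fy=5,interpolation=cv2.INTER_CUBIC)
cv2.imwrite('pics/s8.png',a[:,:,::-1]); o=observe();print(o)
E
```

```text
{'time': 10.1, 'joint_positions': array([-18.67416875,  20.5820398 ,  33.48777215, 109.12113028,
       -13.6760832 ,  54.34812564,  98.17427578]), 'joint_velocities': array([ 0.0830271 , -0.00795038, -0.00819305,  0.06034996,  0.00803043,
        0.01587051,  0.02528112]), 'tau': array([-2.13851765e+00, -3.98205543e+01,  4.11257520e+00, -2.40596116e+01,
       -9.60635953e-01, -4.44130534e-01, -3.65173118e-02]), 'ee_pos': array([ 0.54006168, -0.13796375,  0.17686823]), 'tcp_rot': array([-1.79892030e+02, -7.36986185e-02,  1.66989603e+02]), 'contact_force': array([-2.90640886, -2.53220516,  6.40554951]), 'ft_torque': array([-0.59754466,  0.58808547,  0.05370537]), 'finger_gap': 0.012902470876932566}
```

View pics/s8.png

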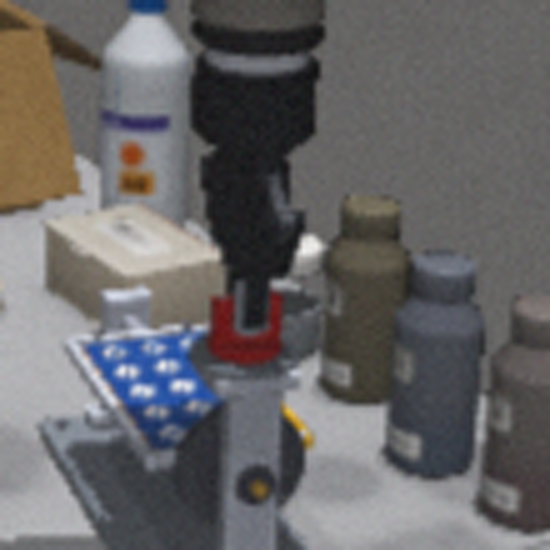

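View pics/wrist8.png

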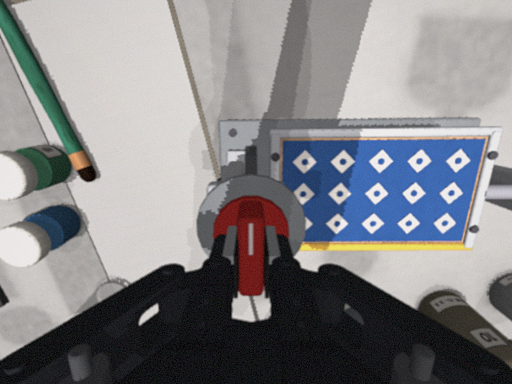

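The bar is gripped with a 12.9 mm gap. Now I'll turn clockwise, which is negative about z.

Emit:
play_rows --targets '[[[0,0,0],[0,0,-0.05]],[[0,0,0],[0,0,-0.13]],[[0,0,0],[0,0,-0.22]],[[0,0,0],[0,0,-0.31]],[[0,0,0],[0,0,-0.4]],[[0,0,0],[0,0,-0.49]],[[0,0,0],[0,0,-0.58]],[[0,0,0],[0,0,-0.67]],[[0,0,0],[0,0,-0.76]],[[0,0,0],[0,0,-0.84]],[[0,0,0],[0,0,-0.9]],[[0,0,0],[0,0,-0.9]]]'

```text
time: 11.1
ee_pos: [0.5401, -0.1381, 0.1769]
tcp_rot: [-179.9, -0.1, 115.3]
contact_force: [-1.2, -1.4, 3.1]
finger_gap: 0.0124
```

```bash
python3 - <<'E'
from h import *
w=snap('wrist','wrist9'); o=observe();print(o['tcp_rot'],o['contact_force'],o['ft_torque'],o['joint_positions'],o['finger_gap'])
E
```

```text
[-1.79887178e+02 -5.35456467e-02  1.15479576e+02] [-1.60932834 -1.59283241  3.21596337] [-0.19065433  0.1081749  -0.05371441] [-27.56085151  23.47779911  45.96911029 109.56040826 -20.29543591
  55.49909014  53.27991969] 0.012547607339921284
```

View pics/wrist9.png

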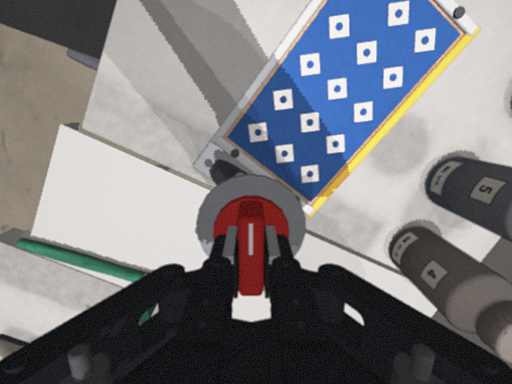

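The bar has followed the gripper (about 0.9 rad). I'll carry on to the end stop.

Emit:
play_rows --targets '[[[0,0,0],[0,0,-0.08]],[[0,0,0],[0,0,-0.17]],[[0,0,0],[0,0,-0.26]],[[0,0,0],[0,0,-0.35]],[[0,0,0],[0,0,-0.42]],[[0,0,0],[0,0,-0.47]],[[0,0,0],[0,0,-0.5]],[[0,0,0],[0,0,-0.52]],[[0,0,0],[0,0,-0.54]],[[0,0,0],[0,0,-0.54]],[[0,0,0],[0,0,-0.54]]]'

```text
time: 12.07
ee_pos: [0.5401, -0.1381, 0.1769]
tcp_rot: [-179.9, -0.0, 84.7]
contact_force: [-2.3, -1.7, 3.0]
finger_gap: 0.0129
```

```bash
python3 - <<'E'
from h import *
w=snap('wrist','wrist10'); o=observe();print(o['tcp_rot'],o['contact_force'],o['ft_torque'],o['joint_positions'],o['finger_gap'])
E
```

```text
[-1.79874861e+02 -2.89898098e-02  8.46753492e+01] [-1.35325746 -2.61599948  2.84353185] [-0.52472031  0.33801811  1.46330061] [-32.71922224  26.30467599  53.99811649 109.81651973 -25.3600207
  56.82831713  27.51864104] 0.012568195390060493
```

View pics/wrist10.png

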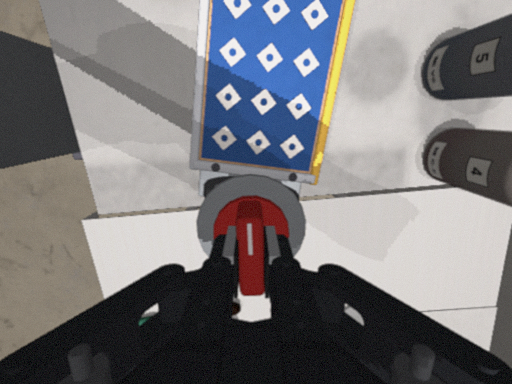

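The moment rose to 1.46 N m at about 1.43 rad of hand turn, so the knob is at its end stop. I'll release it and then lift clear.

Emit:
play_rows --targets '[[[0,0,0],[0,0,0.03]],[[0,0,0],[0,0,0.03]],[[0,0,0],[0,0,0.03]],[[0,0,0],[0,0,0.03]],[[0,0,0],[0,0,0.03]],[[0,0,0],[0,0,0.03]],[[0,0,0],[0,0,0.03]],[[0,0,0.01],[0,0,0.03]]]' --jaw 0

```text
time: 12.78
ee_pos: [0.539, -0.1376, 0.1858]
tcp_rot: [-179.7, -0.0, 86.4]
contact_force: [0.5, 0.9, -0.5]
finger_gap: 0.0854
```

Emit:
play_rows --targets '[[[0,0,0.03],[0,0,0]],[[0,0,0.07],[0,0,0]],[[0,0,0.11],[0,0,0]],[[0,0,0.14],[0,0,0]],[[0,0,0.14],[0,0,0]],[[0,0,0.14],[0,0,0]]]'

```text
time: 13.28
ee_pos: [0.5399, -0.1381, 0.3279]
tcp_rot: [-179.9, -0.1, 86.4]
contact_force: [0.7, 0.4, -0.8]
finger_gap: 0.0853
```

```bash
python3 - <<'E'
from h import *
w=snap('wrist','wrist11');s=snap('side','side11');t=snap('top','top11');o=observe();print(o['time'],o['ee_pos'],o['tcp_rot'],o['contact_force'],o['finger_gap'])
a=cv2.resize(s['image'][135:305,195:395],None,fx=3.8,fy=3.5,interpolation=cv2.INTER_CUBIC)
cv2.imwrite('pics/s11.png',a[:,:,::-1])
E
```

```text
13.4333 [ 0.53826807 -0.13715663  0.32472451] [-1.79591088e+02 -5.55789055e-02  8.63854967e+01] [-0.16538374 -0.44442949  0.84413672] 0.08495998039824179
```

View pics/s11.png

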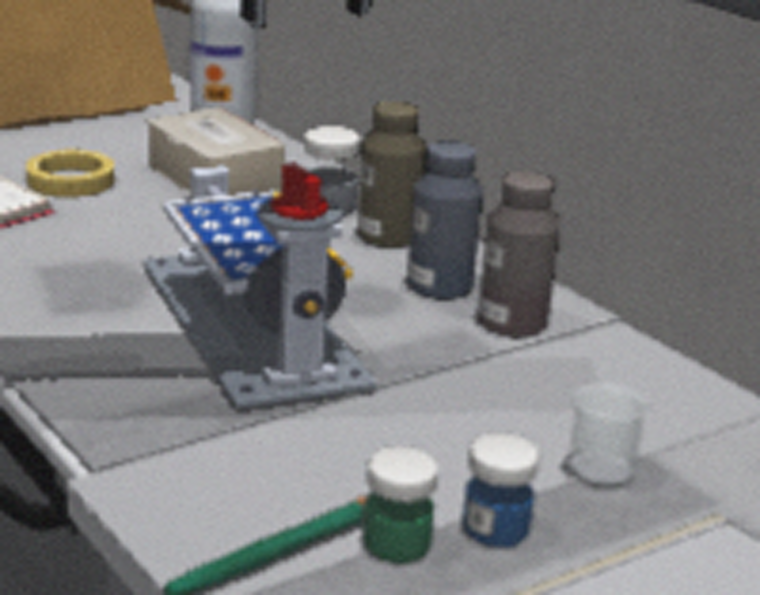

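View pics/wrist11.png

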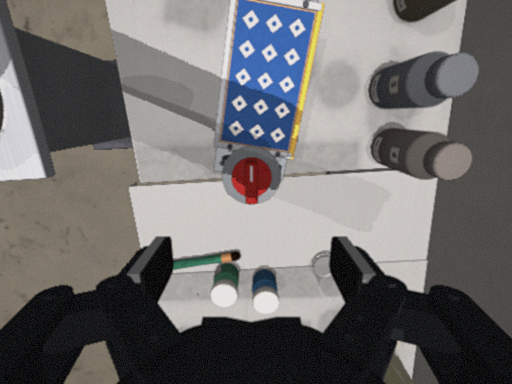

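View pics/top11.png

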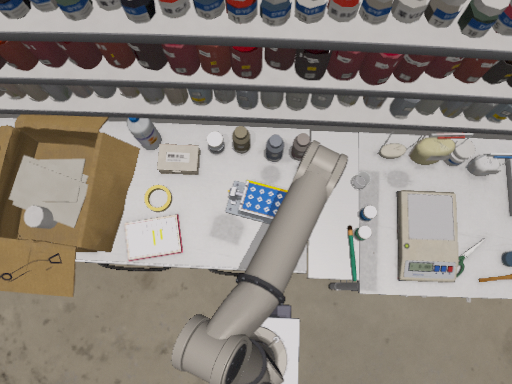

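The panel lies level with its blue face up. The knob bar stays in line with the hand at a tool yaw of 86.4°; at the start it lined up at 167°, so it has turned about 1.4 rad. The jars (369,213) and (364,233), the beaker (360,182) and the tape (158,198) are at the same top-view pixels as at the start. The gripper is clear, so I'm handing in.

```bash
python3 - <<'E'
from h import *
print(finish_job(), observe()['time'])
E
```

```text
the job is handed in; nothing more can be done
the job is handed in; nothing more can be done
```

I swung the panel over onto its stop with the blue face up, then turned the red knob clockwise to its end stop and backed the gripper clear. I handed in at about 13.4 s; no verdict is reported.

**Panel level:** The panel resisted with 27 N and did not move further, so it was on its stop before I touched the knob. The panel corners I could see in the wrist view lay within about 3 px of a level panel.

**Knob home:** The moment rose to 1.46 N m at about 1.43 rad of hand turn. After release, the bar in the wrist view put the knob at about 1.4 rad. I judged that by eye rather than measuring it.

**Jars, beaker and tape roll:** By eye they are at the same top-view pixels as at the start, and the final reading showed no contact force.

**What disagreed:** The fingertips sit about 20 mm behind the reported TCP when shut and 33 mm when open. The description says 17 mm ahead. My first push therefore passed over the panel without touching it. I measured the offset from the side and wrist views and used it from then on.

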